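Shut the tool chest

TASK

Shut the small steel tool chest by pushing with the fingertips only: first push both drawers fully home, in either order, and then swing the lid down until it is fully closed (the closed lid locks the drawers, so bring it down only when both are in). Do not shove the chest along the bench or lift it, and leave the tape measure, the bottle and the tin beside it where they stand.

Things in the scene. Friction and masses are not known exactly. Their poses are not given: they have to be found in the camera images.
- chest: Grey steel tool chest, loose on the bench, 4 kg, on four rubber feet: 150 (x) x 260 (y) x 90 mm high without the lid. Origin: centre of its underside; own x points from the drawer side to the hinge side (away from the robot, give or take 0.3 rad of yaw), y to the left, z up. Below are two drawers side by side, above them an open tray 30 mm deep whose rim is at 90 mm, and over the tray a lid hinged at the far rim (x = +75 mm). It carries a few small tools that are fixed to it.
- drawer_left (a joint): How far the left (own +y) steel drawer is pulled out towards the chest's own -x, in m: 0 = fully home against its stop, front flush with the chest; starts 0.03 to 0.07; slides stiffly (about 1.5 N plus 4 N per m/s) and stays where it is left.
- drawer_right (a joint): The same for the right (own -y) drawer.
- drawer_left_lip (a point): Middle of the outer edge of the finger lip on the left drawer's front. The front is 121 mm wide and spans 10 to 54 mm above the bench; the lip is 70 mm wide, 5 mm thick, stands 10 mm out from the front, centred 46 mm above the bench; it may be pushed on. The drawer's middle is at own y = +64.5 mm of the chest. When home the lip's edge is at own x = -85 mm.
- drawer_right_lip (a point): The same for the right drawer, middle at own y = -64.5 mm.
- lid (a joint): Opening angle of the lid in rad: 0 = closed, flat on the rim; 1.57 = upright; starts 1.2 to 1.45, so it leans over the tray; end stop 1.75. The stiff hinge (0.4 N m) holds the lid at any angle: it does not fall and must be pushed all the way down, about 3 N at the free edge.
- lid_hinge (a point): Middle of the lid's hinge line, on the lid's outer face; that line runs along the chest's own y and lies at own x = +75 mm, 95 mm above the bench (the pivot is 90 mm above the bench).
- lid_edge (a point): Middle of the lid's free edge, on the outer face. The lid is a flat plate 264 mm wide, 5 mm thick and 154 mm from hinge to free edge; a 30 mm wide hasp tongue stands 2 mm beyond the edge at its middle and reaches 11 mm past the inner face. The outer face looks up when closed and away from the drawer side when open.
- tape: Yellow tape measure, 66x88x38 mm, loose, left of the chest; bystander. Origin under its centre.
- bottle: Standing lubricant bottle, 46 mm across, 153 mm tall, loose, right of the chest; bystander. Origin under its centre.
- tin: Flat green tin, 52x90x23 mm, loose, right of the chest and nearer the robot; bystander. Origin under its centre.

How it is judged:
By the outcome, as a careful person would: the job done as asked, in the order asked, and still so for the second after the job is handed in, with the robot touching nothing.
It also fails if it takes over 58 s, if anything falls off the work surface, if the arm or the gripper's body presses on something with over 40 N, if the wrist force passes 120 N, or if a joint passes its speed limit or range.

ROBOT

A 7-joint arm with a two-finger parallel gripper is mounted at the origin on a cart in front of the work surface, level with it; the furniture and walls round the work are solid. World frame = base frame: x ahead of the robot, y to its left, z up, the work surface at z = 0. Lengths are in m, angles in rad, forces in N, time in s.
With the tool pointing down it reaches from about 0.4 to 0.875 m from the base axis. Payload 19.3 kg.
Tool frame: the origin (TCP) lies midway between the tips of the shut fingers; the grasp point (between the pads) lies 19 mm behind it; z points along the fingers, y is the line along which they close (so a half turn about z gives the same grasp; the last joint's range is limited). The gripper opens to 85 mm and grips with 20 to 120 N. Pads are 22 mm wide; open, the fingers measure 114 mm over their backs; the gripper's body (76 mm by 85 mm) begins 54 mm behind the grasp point. The pads swing forward as they close: fully open they stand 13 mm farther back than shut.
Start: joints at [1.23, 0.521, -0.036, 1.599, 0.021, 1.021, -0.113], TCP at [0.167, -0.602, 0.231] pointing down, gripper open.
Joint ranges: [-2.91, 2.91], [-0.3, 2.13], [-1.5, 1.42], [0.17, 2.43], [-1.26, 4.41], [0.16, 1.93], [-2.52, 2.52]. Speed limits (rad/s): [1.89, 1.89, 2.39, 2.39, 3.01, 3.01, 3.01].

INTERFACE

Orientations are given as a 3x3 rotation matrix whose columns are the frame's x, y, z axes.
In Python, from station import robot gives the robot as it stands.
- The arm moves only by the tool servo_tool, never from a script. Its argument "deltas" is a list of rows, each a list of 5 numbers: the shift along the tool's x, y, z in m, then the turn about the tool's z in degrees, then the opening, from 0 (shut) to 1 (fully open). In form: [[x, y, z, yaw, hand], ...]. A call has 1 to 10 rows; each row is the pose to reach, as a shift and turn from the pose commanded when the call began, along the tool's axes at that moment; what a row does not reach only later rows make up. A row lasts 1/8 s, in which the tool goes at most 62.5 mm and 10.7 degrees, less where a joint would pass 70% of its speed; a pose out of reach is approached as far as the arm can. A call with a gripper value outside its range is refused whole. The fingers move at their own pace and stop on an object; "grip_force" is the grip in N (left out, the last holds). Time passes only in rows, so rows that repeat a pose let the fingers close. It gives the time, the measured TCP pose, the force, the opening and the grip force at its end, in the units of the state.
- robot.get_obs(): the state, without advancing time (a new reading comes with each control period).
- robot.get_image(name): name is "side" or "top" or "wrist"; returns the picture (400x640x3 uint8, blue, green, red); there is no depth.
- robot.camera_info(name): a dict with "fx", "fy", "cx", "cy" (pixels), "pose" (4x4, takes a point from camera to world coordinates); the wrist camera has in their place "T_tool_cam" (4x4, takes a point from camera to tool coordinates, whose origin is the TCP and whose axes are the flange's). Camera axes: x right, y down, z forward; pixel columns grow to the right and rows downward; lengths in m; the calibration is good to about 2 mm. A picture is of the moment at which its call begins: read the wrist's pose just before it. camera_info takes no time and is no camera call.
- robot.close_job(): hands the job in; it is judged then, once.
The state is a dict: "t": time; "joint_positions": joint angles; "dq": joint speeds; "joint_torque": joint torques, N m; "tool_pos": TCP position; "eef_rot": TCP orientation; "contact_force": force on the tool from outside, world axes, zero at the start; "wrist_torque": the same for the moment, N m; "gripper_width": opening from 0.0 (shut) to 1.0 (fully open); "gripper_force": force on a finger pad.
Only numpy, scipy, OpenCV 4.12 (cv2) and the standard library are available. Lean on these libraries where they do the work, as an engineer would, in place of code of your own. Each camera call takes 0.05 s, during which the arm holds its last target. There are 200 camera calls.

## Working session

There is one attempt and no reset: what is moved stays moved. The work goes in short steps, Python scripts to look and compute and a tool call to move; the robot and the scene stay as the last step left them, time stands still between calls to the robot, and variables do not carry over. Pictures are saved under pics/ and viewed, at most 10 in all, crops included, and the job is handed in when it is done.

Besides the shell and the picture viewer there is one more tool, called after "Call:" as name([rows], argument=value, ...), one row to a line, values as JSON. servo_tool: Moves the arm, as the interface text tells. Its arguments: {"type":"object","properties":{"deltas":{"type":"array"},"grip_force":{"type":"number"}},"required":["deltas"]}

```bash
mkdir -p pics
python3 - <<'E'
from station import robot
import cv2,numpy as np
np.set_printoptions(precision=4,suppress=True)
o=robot.get_obs();print(o['t'],o['tool_pos'],o['eef_rot'])
for n in("side","top"):
    cv2.imwrite(f"pics/{n}0.png",robot.get_image(n)); c=robot.camera_info(n);print(n,c)
print(robot.camera_info("wrist"))
E
```

```text
0.0 [ 0.1671 -0.6019  0.2307] [[ 0.9635  0.2675 -0.0004]
 [ 0.2675 -0.9635  0.0011]
 [-0.0001 -0.0011 -1.    ]]
side {'fx': 461.42006264695954, 'fy': 461.42006264695954, 'cx': 314.30134123646, 'cy': 200.11624677773264, 'pose': array([[ 0.9905, -0.0911,  0.1028,  0.4631],
       [-0.1371, -0.6073,  0.7825, -0.9115],
       [-0.0089, -0.7892, -0.6141,  0.8035],
       [ 0.    ,  0.    ,  0.    ,  1.    ]])}
top {'fx': 367.4925752653448, 'fy': 367.4925752653448, 'cx': 320.4163762429711, 'cy': 195.9561701613743, 'pose': array([[-0.0003, -0.9985,  0.0543,  0.519 ],
       [-1.    ,  0.0005,  0.0038, -0.0195],
       [-0.0038, -0.0543, -0.9985,  1.0139],
       [ 0.    ,  0.    ,  0.    ,  1.    ]])}
{'fx': 358.34600404701104, 'fy': 358.34600404701104, 'cx': 323.3716029554818, 'cy': 192.48450711495835, 'T_tool_cam': array([[-0.    , -0.9512, -0.3086,  0.0794],
       [ 1.    , -0.    ,  0.    , -0.    ],
       [-0.    , -0.3086,  0.9512, -0.1423],
       [ 0.    ,  0.    ,  0.    ,  1.    ]])}
```

View pics/side0.png

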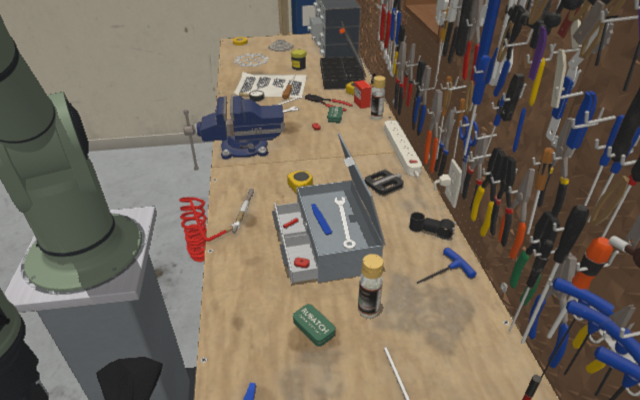

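View pics/top0.png

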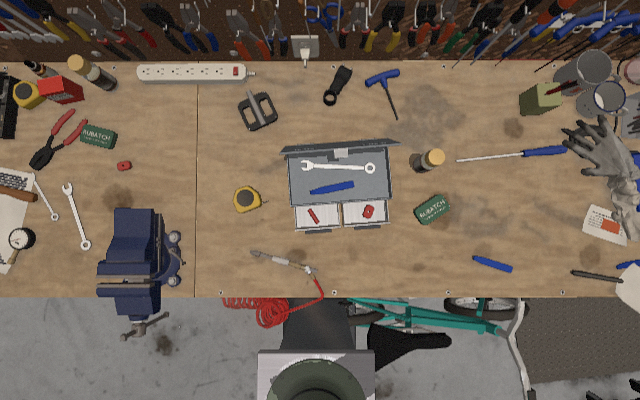

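The overview shows the chest at about (340,190) in the top view and (330,230) in the side view. The tape is to its left at (245,198), and the bottle (430,160) and tin (432,209) are to its right. I'll zoom in for corner pixels.

Run:
```python
import cv2
a=cv2.imread("pics/top0.png")[130:240,270:400];cv2.imwrite("pics/topc.png",cv2.resize(a,None,fx=5,fy=5,interpolation=cv2.INTER_CUBIC))
a=cv2.imread("pics/side0.png")[130:290,265:395];cv2.imwrite("pics/sidec.png",cv2.resize(a,None,fx=3.7,fy=3.7,interpolation=cv2.INTER_CUBIC))
```

```text
(no output)
```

View pics/topc.png

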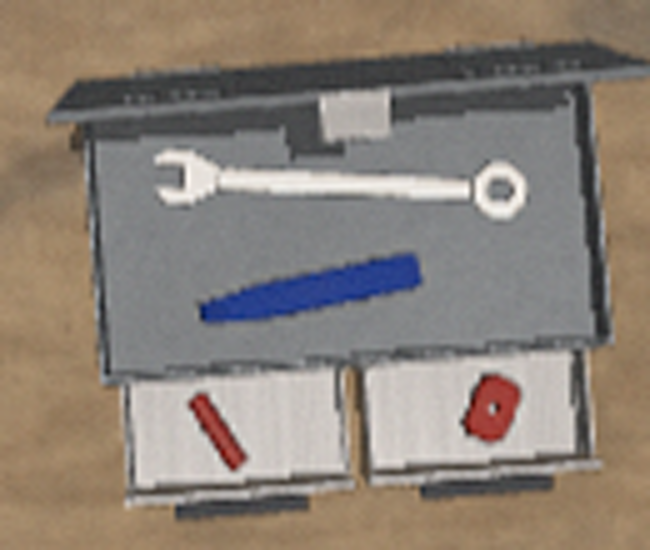

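View pics/sidec.png

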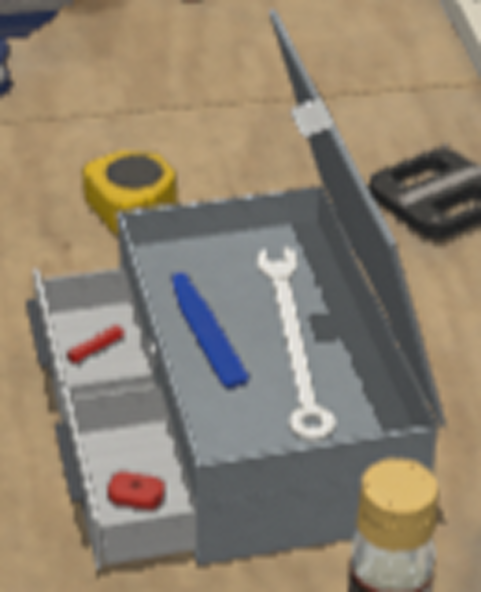

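The top crop shows the front rim corners at (105,382) and (610,343), and the lid's free edge from (50,122) to (650,72). The lip edges run (177,515)–(310,500) on the left and (420,494)–(552,482) on the right. In the side crop, the rim corners are (120,213) and (197,465), and the lid's free corners are about (272,12) and (395,245).

```bash
cat > h.py <<'E'
import numpy as np
from station import robot
np.set_printoptions(precision=4,suppress=True)
def ray(n,p):
    c=robot.camera_info(n);T=c["pose"]
    d=T[:3,:3]@[(p[0]-c["cx"])/c["fx"],(p[1]-c["cy"])/c["fy"],1];return T[:3,3],d/np.linalg.norm(d)
def plane(n,p,z):
    o,d=ray(n,p);return o+d*(z-o[2])/d[2]
def tri(pt,ps):
    o1,d1=ray("top",pt);o2,d2=ray("side",ps)
    s=np.linalg.lstsq(np.c_[d1,-d2],o2-o1,rcond=None)[0];a=o1+s[0]*d1;b=o2+s[1]*d2
    return (a+b)/2,np.linalg.norm(a-b)
T=lambda x,y:(270+(x+.5)/5-.5,130+(y+.5)/5-.5)
S=lambda x,y:(265+(x+.5)/3.7-.5,130+(y+.5)/3.7-.5)
E
python3 - <<'E'
from h import *
for k,a,b in [("rimFL",(105,382),(120,213)),("rimFR",(610,343),(197,465)),("lidL",(50,122),(272,12)),("lidR",(650,72),(395,245)),("drwL",(127,500),(37,272)),("drwRr",(602,463),(100,570))]:
    print(k,*tri(T(*a),S(*b)))
FL=plane("top",T(105,382),.09);FR=plane("top",T(610,343),.09)
y=FL-FR;L=np.linalg.norm(y);y/=L;x=np.array([y[1],-y[0],0]);C=(FL+FR)/2+.075*x;C[2]=0
print("L",L,"yaw",np.arctan2(x[1],x[0]),"C",C)
loc=lambda P:((P-C)@x,(P-C)@y,P[2])
for k,p in [("lipL",(177,515)),("lipL",(310,500)),("lipR",(420,494)),("lipR",(552,482))]:
    P=plane("top",T(*p),.046);print(k,P,loc(P))
for a,b in [((50,122),(272,12)),((650,72),(395,245))]:
    l=loc(tri(T(*a),S(*b))[0]);print("lid",l,np.arctan2(l[2]-.09,.075-l[0]),np.hypot(l[2]-.09,.075-l[0]))
H=C+.075*x;print("hinge",H)
for s in(1,-1):
  for ax in(-.14,-.096):print("drawer",s,ax,C+ax*x+s*.0645*y)
for p in [(430,155),(432,209),(245,198)]:print(plane("top",p,.03))
E
```

```text
rimFL [0.5448 0.059  0.09  ] 0.0015013677624197929
rimFR [ 0.5637 -0.1954  0.0878] 2.801994099622526e-05
lidL [0.6522 0.0705 0.2356] 0.0020800881615466137
lidR [ 0.6744 -0.1867  0.232 ] 0.0025506113578360893
drwL [0.4837 0.0506 0.0506] 0.0004228778390120562
drwRr [ 0.5022 -0.2041  0.0157] 0.00028211273482138104
L 0.2547840942165113 yaw 0.07669725048414518 C [ 0.6286 -0.0623  0.    ]
lipL [0.4754 0.0247 0.046 ] (np.float64(-0.14605055004838527), np.float64(0.09840389473577095), np.float64(0.04600000000000004))
lipL [ 0.4833 -0.0451  0.046 ] (np.float64(-0.14358706867280663), np.float64(0.02820290091315923), np.float64(0.04600000000000004))
lipR [ 0.4864 -0.1029  0.046 ] (np.float64(-0.1448895628118448), np.float64(-0.029601537766946403), np.float64(0.04600000000000004))
lipR [ 0.4927 -0.1722  0.046 ] (np.float64(-0.1439497922617366), np.float64(-0.09917418970294864), np.float64(0.04600000000000004))
lid (np.float64(0.033707031178953795), np.float64(0.1305640324313783), np.float64(0.23563105701922382)) 1.2945033126421719 0.15137210457211828
lid (np.float64(0.03617564077689356), np.float64(-0.12754547718011813), np.float64(0.23202081178962397)) 1.3039452934522329 0.1472319321698544
hinge [ 0.7034 -0.0565  0.    ]
drawer 1 -0.14 [ 0.4841 -0.0087  0.    ]
drawer 1 -0.096 [ 0.5279 -0.0053  0.    ]
drawer -1 -0.14 [ 0.4939 -0.1373  0.    ]
drawer -1 -0.096 [ 0.5378 -0.1339  0.    ]
[ 0.683  -0.3111  0.03  ]
[ 0.5375 -0.314   0.03  ]
[0.5672 0.1866 0.03  ]
```

Call:
servo_tool([
  [0.04,-0.037,0,-10,0],
  [0.08,-0.073,0,-20,0],
  [0.12,-0.11,0,-30,0],
  [0.16,-0.147,0,-40,0],
  [0.2,-0.183,0,-50,0],
  [0.24,-0.22,0,-60,0],
  [0.28,-0.257,0,-70,0],
  [0.32,-0.293,0,-80,0],
  [0.36,-0.33,0,-90,0],
  [0.404,-0.367,0,-100,0],
], grip_force=40)

```text
t: 1.35
tool_pos: [0.4588, -0.1392, 0.2313]
eef_rot: [[-0.435, 0.9, -0.0], [0.9, 0.435, -0.0], [-0.0, -0.0, -1.0]]
contact_force: [2.0, -1.3, 0.1]
gripper_width: 0.003
gripper_force: 0.0
```

Call:
servo_tool([
  [0,0,0,-10,0],
  [0,0,0,-20,0],
  [0,0,0,-30,0],
  [0,0,0,-40,0],
  [0,0,0,-50,0],
  [0,0,0,-60,0],
  [0,0,0,-68.9,0],
  [0,0,0,-68.9,0],
])

```text
t: 2.35
tool_pos: [0.4581, -0.1406, 0.2311]
eef_rot: [[-0.997, -0.076, -0.0], [-0.076, 0.997, 0.001], [0.0, 0.001, -1.0]]
contact_force: [-0.5, 0.2, -0.9]
gripper_width: 0.002
gripper_force: 0.0
```

Run:
```python
from h import *
o=robot.get_obs();print(o['t'],o['tool_pos'],o['eef_rot'],o['joint_positions'],o['contact_force'],o['gripper_width'])
```

```text
2.35 [ 0.4581 -0.1406  0.2311] [[-0.9971 -0.0759 -0.0004]
 [-0.0759  0.9971  0.0005]
 [ 0.0004  0.0005 -1.    ]] [ 0.8639  0.4017 -0.8799  1.9404  0.3731  0.9709  1.4541] [-0.5086  0.2115 -0.8939] 0.001817205718037675
```

Call:
servo_tool([
  [0,0,0.04,0,0],
  [0,0,0.08,0,0],
  [0,0,0.12,0,0],
  [0,0,0.16,0,0],
  [0,0,0.19,0,0],
  [0,0,0.195,0,0],
  [0,0,0.195,0,0],
])

```text
t: 3.22
tool_pos: [0.4586, -0.1405, 0.0369]
eef_rot: [[-0.997, -0.075, 0.0], [-0.075, 0.997, -0.0], [-0.0, -0.0, -1.0]]
contact_force: [0.0, 0.4, -0.1]
gripper_width: -0.001
gripper_force: 0.0
```

Call:
servo_tool([
  [-0.01,0,0,0,0],
  [-0.018,0,0,0,0],
  [-0.026,0,0,0,0],
  [-0.034,0,0,0,0],
  [-0.042,0,0,0,0],
  [-0.05,0,0,0,0],
  [-0.058,0,0,0,0],
  [-0.066,0,0,0,0],
  [-0.072,0,0,0,0],
  [-0.072,0,0,0,0],
])

```text
t: 4.47
tool_pos: [0.5306, -0.1347, 0.0363]
eef_rot: [[-0.997, -0.077, 0.001], [-0.077, 0.997, 0.0], [-0.001, 0.0, -1.0]]
contact_force: [0.5, -0.3, 0.8]
gripper_width: 0.001
gripper_force: 0.0
```

Call:
servo_tool([
  [-0.002,0,0,0,0],
  [-0.004,0,0,0,0],
  [-0.004,0,0,0,0],
])

```text
t: 4.85
tool_pos: [0.5342, -0.1346, 0.0363]
eef_rot: [[-0.997, -0.077, 0.0], [-0.077, 0.997, 0.0], [-0.0, 0.0, -1.0]]
contact_force: [-0.6, 0.7, -1.2]
gripper_width: -0.004
gripper_force: 0.1
```

Call:
servo_tool([
  [-0.002,0,0,0,0],
  [-0.002,0,0,0,0],
])

```text
t: 5.1
tool_pos: [0.5362, -0.1345, 0.0363]
eef_rot: [[-0.997, -0.077, 0.0], [-0.077, 0.997, 0.0], [-0.0, 0.0, -1.0]]
contact_force: [0.6, -0.1, 0.3]
gripper_width: 0.004
gripper_force: 0.0
```

Run:
```python
from h import *
import cv2
print(robot.get_obs()['contact_force'])
a=robot.get_image("top")[130:240,270:400];a=cv2.resize(a,None,fx=5,fy=5,interpolation=cv2.INTER_CUBIC);cv2.imwrite("pics/t1.png",a)
```

```text
[ 0.5837 -0.1206  0.2575]
```

View pics/t1.png

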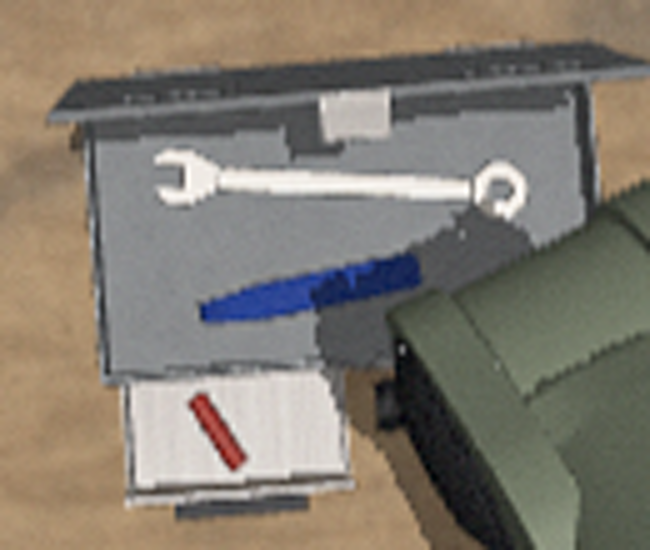

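The arm hides the right drawer, and the chest hasn't moved. I'll keep pushing in small steps until the force rises at the stop.

Call:
servo_tool([
  [-0.001,0,0,0,0],
  [-0.002,0,0,0,0],
  [-0.002,0,0,0,0],
])

```text
t: 5.52
tool_pos: [0.5378, -0.1344, 0.0362]
eef_rot: [[-0.997, -0.077, -0.001], [-0.077, 0.997, -0.0], [0.001, -0.0, -1.0]]
contact_force: [-4.3, -1.3, 3.3]
gripper_width: 0.003
gripper_force: 2.1
```

Call:
servo_tool([
  [-0.001,0,0,0,0],
  [-0.0015,0,0,0,0],
  [-0.0015,0,0,0,0],
])

```text
t: 5.9
tool_pos: [0.5379, -0.1345, 0.0361]
eef_rot: [[-0.997, -0.077, -0.003], [-0.077, 0.997, -0.001], [0.003, -0.0, -1.0]]
contact_force: [-13.4, 0.2, 10.2]
gripper_width: -0.001
gripper_force: 6.8
```

Call:
servo_tool([
  [0.02,0,0,0,0],
  [0.05,0,0,0,0],
  [0.08,0,0,0,0],
  [0.08,0.04,0,0,0],
  [0.08,0.08,0,0,0],
  [0.08,0.12,0,0,0],
  [0.08,0.129,0,0,0],
  [0.08,0.129,0,0,0],
])

```text
t: 6.9
tool_pos: [0.4502, -0.0117, 0.0364]
eef_rot: [[-0.997, -0.078, 0.0], [-0.078, 0.997, -0.0], [-0.0, -0.0, -1.0]]
contact_force: [-0.1, -0.2, -0.3]
gripper_width: -0.001
gripper_force: 0.0
```

Call:
servo_tool([
  [-0.01,0,0,0,0],
  [-0.018,0,0,0,0],
  [-0.026,0,0,0,0],
  [-0.034,0,0,0,0],
  [-0.042,0,0,0,0],
  [-0.05,0,0,0,0],
  [-0.058,0,0,0,0],
  [-0.066,0,0,0,0],
  [-0.072,0,0,0,0],
  [-0.075,0,0,0,0],
])

```text
t: 8.15
tool_pos: [0.525, -0.0059, 0.0363]
eef_rot: [[-0.997, -0.077, 0.0], [-0.077, 0.997, 0.0], [-0.0, 0.0, -1.0]]
contact_force: [-0.7, -0.9, 1.0]
gripper_width: -0.002
gripper_force: 0.8
```

Call:
servo_tool([
  [-0.001,0,0,0,0],
  [-0.002,0,0,0,0],
  [-0.003,0,0,0,0],
  [-0.003,0,0,0,0],
])

```text
t: 8.65
tool_pos: [0.5277, -0.0057, 0.0363]
eef_rot: [[-0.997, -0.077, 0.0], [-0.077, 0.997, 0.0], [-0.0, 0.0, -1.0]]
contact_force: [-0.7, -0.3, -0.5]
gripper_width: -0.003
gripper_force: 0.4
```

Call:
servo_tool([
  [-0.001,0,0,0,0],
  [-0.001,0,0,0,0],
])

```text
t: 8.9
tool_pos: [0.528, -0.0057, 0.0363]
eef_rot: [[-0.997, -0.077, -0.001], [-0.077, 0.997, -0.0], [0.001, -0.0, -1.0]]
contact_force: [-5.9, -0.1, 3.6]
gripper_width: 0.0
gripper_force: 2.8
```

Call:
servo_tool([
  [-0.001,0,0,0,0],
  [-0.001,0,0,0,0],
])

```text
t: 9.15
tool_pos: [0.5281, -0.0057, 0.0361]
eef_rot: [[-0.997, -0.077, -0.003], [-0.077, 0.997, -0.001], [0.003, -0.001, -1.0]]
contact_force: [-11.6, 0.5, 8.5]
gripper_width: -0.003
gripper_force: 5.9
```

Call:
servo_tool([
  [0.015,0,0,0,0],
  [0.03,0,-0.01,0,0],
  [0.03,0,-0.06,0,0],
  [0.03,-0.01,-0.12,0,0],
  [0.03,-0.02,-0.18,0,0],
  [0.03,-0.04,-0.24,0,0],
  [0.03,-0.06,-0.29,0,0],
  [0.03,-0.0645,-0.3,0,0],
  [0.03,-0.0645,-0.3,0,0],
])

```text
t: 10.28
tool_pos: [0.5044, -0.0723, 0.3366]
eef_rot: [[-0.997, -0.076, 0.001], [-0.076, 0.997, -0.001], [-0.001, -0.001, -1.0]]
contact_force: [-1.1, -0.9, 0.3]
gripper_width: -0.0
gripper_force: 0.0
```

Run:
```python
from h import *
import cv2
print(robot.get_obs()['contact_force'])
a=robot.get_image("side")[120:300,225:425];b=robot.get_image("top")[130:240,270:400]
a=cv2.resize(a,(400,360));b=cv2.resize(b,(400,338));b=cv2.copyMakeBorder(b,0,22,0,0,0)
cv2.imwrite("pics/m2.png",cv2.hconcat([a,b]))
```

```text
[-1.148  -0.9465  0.2555]
```

View pics/m2.png

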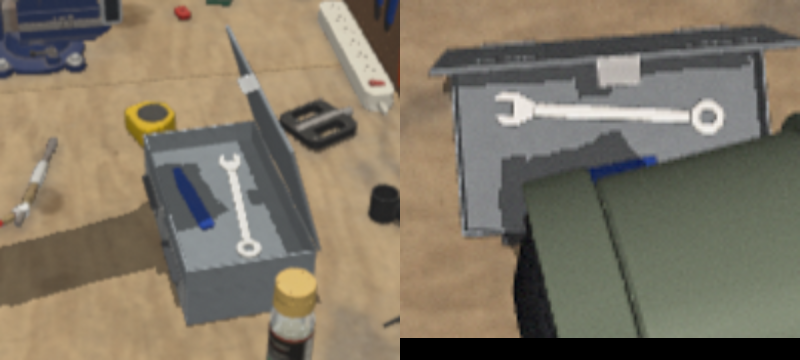

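Both drawers are flush, with the lips at about (150,190) and (165,245) in the left panel. The chest and lid haven't moved. Next I'll go over the lid and behind it.

Call:
servo_tool([
  [-0.04,0,0,0,0],
  [-0.08,0,0,0,0],
  [-0.12,0,0,0,0],
  [-0.16,0,0,0,0],
  [-0.2,0,0,0,0],
  [-0.21,0,0,0,0],
  [-0.21,0,0.04,0,0],
  [-0.21,0,0.08,0,0],
  [-0.21,0,0.115,0,0],
  [-0.21,0,0.115,0,0],
])

```text
t: 11.62
tool_pos: [0.7123, -0.0558, 0.2184]
eef_rot: [[-0.997, -0.078, -0.005], [-0.078, 0.997, 0.0], [0.005, 0.001, -1.0]]
contact_force: [0.4, 0.4, 0.2]
gripper_width: 0.001
gripper_force: 0.0
```

Run:
```python
from h import *
o=robot.get_obs();print(o['contact_force'],o['joint_positions'])
p=o['tool_pos']-np.array([.6286,-.0623,0]);c,s=np.cos(.077),np.sin(.077);l=np.array([p[0]*c+p[1]*s,-p[0]*s+p[1]*c,p[2]]);print(l)
r=.135
for th in np.arange(1.3,-.01,-.1):
    # front bottom corner on lid face
    x=.075-r*np.cos(th)+.005*np.sin(th)+.011; z=.09+r*np.sin(th)+.005*np.cos(th)
    print(round(th,2),"dx,dz",np.round([l[0]-x,l[2]-z],3))
```

```text
[0.4078 0.3601 0.2409] [ 0.4115  0.7862 -0.7695  1.3095  0.5419  1.2617  1.2763]
[ 0.084  -0.      0.2184]
1.3 dx,dz [ 0.029 -0.003]
1.2 dx,dz [0.042 0.001]
1.1 dx,dz [0.055 0.006]
1.0 dx,dz [0.067 0.012]
0.9 dx,dz [0.078 0.02 ]
0.8 dx,dz [0.088 0.028]
0.7 dx,dz [0.098 0.038]
0.6 dx,dz [0.107 0.048]
0.5 dx,dz [0.114 0.059]
0.4 dx,dz [0.12  0.071]
0.3 dx,dz [0.125 0.084]
0.2 dx,dz [0.129 0.097]
0.1 dx,dz [0.132 0.11 ]
-0.0 dx,dz [0.133 0.123]
```

Call:
servo_tool([
  [0.015,0,-0.003,0,0],
  [0.029,0,-0.003,0,0],
  [0.042,0,0.001,0,0],
  [0.055,0,0.006,0,0],
  [0.067,0,0.012,0,0],
  [0.078,0,0.02,0,0],
  [0.088,0,0.028,0,0],
  [0.098,0,0.038,0,0],
  [0.107,0,0.048,0,0],
  [0.107,0,0.048,0,0],
])

```text
t: 12.88
tool_pos: [0.6065, -0.0646, 0.1725]
eef_rot: [[-0.997, -0.077, -0.002], [-0.077, 0.997, -0.0], [0.002, -0.0, -1.0]]
contact_force: [0.5, -1.1, -0.4]
gripper_width: 0.0
gripper_force: 0.0
```

Run:
```python
from h import *
import cv2
print(robot.get_obs()['contact_force'])
a=robot.get_image("side")[120:300,225:425];b=robot.get_image("top")[130:240,270:400]
a=cv2.resize(a,(400,360));b=cv2.resize(b,(400,338));b=cv2.copyMakeBorder(b,0,22,0,0,0)
cv2.imwrite("pics/m3.png",cv2.hconcat([a,b]))
```

```text
[ 0.5374 -1.1306 -0.3986]
```

View pics/m3.png

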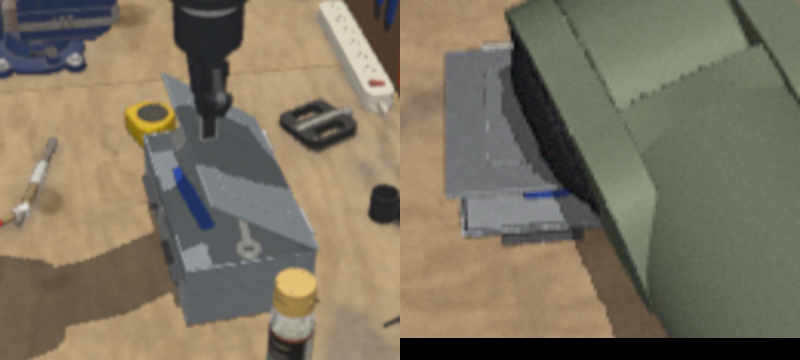

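The lid is following the fingertip, now about 0.6 rad open, and the chest hasn't moved. I'll continue down the arc.

Call:
servo_tool([
  [0.007,0,0.011,0,0],
  [0.013,0,0.023,0,0],
  [0.018,0,0.036,0,0],
  [0.022,0,0.049,0,0],
  [0.024,0,0.06,0,0],
  [0.025,0,0.068,0,0],
  [0.025,0,0.071,0,0],
  [0.025,0,0.071,0,0],
])

```text
t: 13.98
tool_pos: [0.5826, -0.0662, 0.1023]
eef_rot: [[-0.997, -0.077, 0.0], [-0.077, 0.997, 0.0], [-0.0, 0.0, -1.0]]
contact_force: [0.2, 0.2, -0.1]
gripper_width: 0.001
gripper_force: 0.0
```

Call:
servo_tool([
  [0,0,0.002,0,0],
  [0,0,0.003,0,0],
  [0,0,0.003,0,0],
])

```text
t: 14.35
tool_pos: [0.5826, -0.0662, 0.0994]
eef_rot: [[-0.997, -0.077, 0.0], [-0.077, 0.997, 0.0], [-0.0, 0.0, -1.0]]
contact_force: [-0.2, 0.0, 0.1]
gripper_width: 0.0
gripper_force: 0.2
```

Call:
servo_tool([
  [0,0,0.002,0,0],
  [0,0,0.004,0,0],
  [0,0,0.004,0,0],
])

```text
t: 14.72
tool_pos: [0.5824, -0.0663, 0.0951]
eef_rot: [[-0.997, -0.077, -0.0], [-0.077, 0.997, -0.0], [0.0, -0.0, -1.0]]
contact_force: [-1.1, -0.3, -0.4]
gripper_width: -0.0
gripper_force: 0.0
```

Call:
servo_tool([
  [0,0,0.001,0,0],
  [0,0,0.002,0,0],
  [0,0,0.002,0,0],
])

```text
t: 15.1
tool_pos: [0.5825, -0.0663, 0.0948]
eef_rot: [[-0.997, -0.077, 0.0], [-0.077, 0.997, -0.001], [-0.0, -0.001, -1.0]]
contact_force: [-10.9, -0.5, 31.4]
gripper_width: -0.001
gripper_force: 15.9
```

The lid stopped at 95 mm and the force rose to 31 N, so it is fully down. I'll back off and check.

Call:
servo_tool([
  [0,0,-0.01,0,0],
  [0.01,0,-0.05,0,0],
  [0.03,0,-0.1,0,0],
  [0.06,0,-0.15,0,0],
  [0.1,0,-0.19,0,0],
  [0.14,0,-0.2,0,0],
  [0.14,0,-0.2,0,0],
])

```text
t: 15.98
tool_pos: [0.4413, -0.0779, 0.2943]
eef_rot: [[-0.997, -0.075, 0.001], [-0.075, 0.997, -0.003], [-0.001, -0.003, -1.0]]
contact_force: [0.9, -0.1, 0.6]
gripper_width: -0.0
gripper_force: 0.0
```

Run:
```python
from h import *
import cv2
print(robot.get_obs()['contact_force'])
a=robot.get_image("side")[120:340,225:445];b=robot.get_image("top")[120:240,220:460]
a=cv2.resize(a,(400,400));b=cv2.resize(b,(400,200));b=cv2.copyMakeBorder(b,0,200,0,0,0)
cv2.imwrite("pics/m4.png",cv2.hconcat([a,b]))
```

```text
[ 0.8865 -0.0949  0.5871]
```

View pics/m4.png

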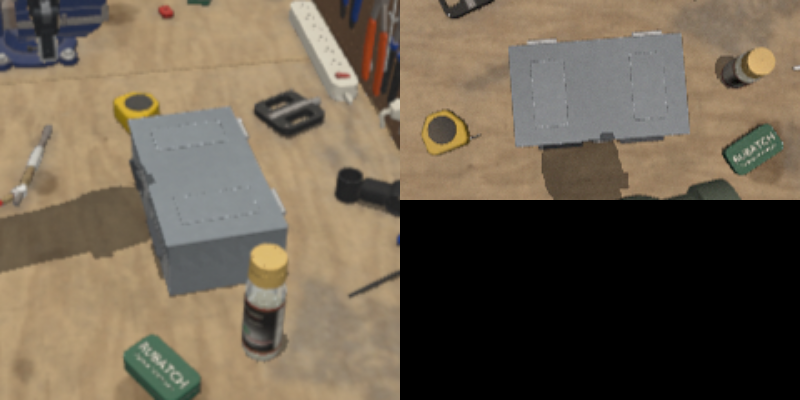

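The lid lies flat, both drawers are in, and the tape, bottle and tin are where they started. I'm handing the job in.

```bash
python3 -c "
from station import robot
print(robot.close_job())"
```

```text
the job is handed in; nothing more can be done
None
```

I pushed both drawers home, then closed the lid flat; the chest, tape, bottle and tin look unmoved in the final images, and I handed the job in at about 16 s (no verdict was returned).

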